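# Bridge two tubs with a display plank and stand the sample bottle on it

## Robot

A 6-joint arm with a two-finger parallel gripper is mounted at the origin on the work surface. World frame = base frame: x ahead of the robot, y to its left, z up, the work surface at z = 0. Lengths are in m, angles in rad, forces in N, time in s.
With the tool pointing down it reaches from about 0.325 to 1 m from the base axis. Payload 5.1 kg.
Tool frame: the origin (TCP) lies midway between the tips of the shut fingers; the grasp point (between the pads) lies 19 mm behind it (r.tcp_to_grasp is the distance from the TCP to the grasp point, in m); x points along the fingers, y is the direction in which the jaws open and shut, and the axes are right-handed (so a half turn about x gives the same grasp; the last joint's range is limited). The gripper opens to 85 mm and grips with 20 to 120 N. Pads are 22 mm wide; open, the fingers measure 114 mm over their backs; the gripper's body (76 mm by 85 mm) begins 54 mm behind the grasp point. The pads swing forward as they close: fully open they stand 13 mm farther back than shut.
Start: joints at [1.036, 0.124, 1.65, -0, 1.367, -0.083], TCP at [0.284, 0.585, 0.231] pointing down, gripper open.
Joint ranges: [-2.61, 2.61], [-1.02, 2.33], [0.03, 2.71], [-1.35, 4.49], [0.32, 2.68], [-2.91, 2.91]. Speed limits (rad/s): [2.57, 2.57, 3.14, 3.14, 3.14, 3.14].

## Interface

Orientations are given as a rotation vector (axis times angle).
In Python, from bench import r, snapshot, camera_model gives the robot as it stands.
- The arm moves only by the shell command python3 -m creep 'ROWS' [OPENING] [FORCE]. ROWS is JSON, a list that holds one entry, the list of rows, each a list of 6 numbers: the shift along the tool's x, y, z in mm, then the turn, a rotation vector about the tool's x, y, z in degrees. A call has 1 to 12 rows; each row is the pose to reach, as a shift and turn from the pose commanded when the call began, along the tool's axes at that moment; what a row does not reach only later rows make up. A row lasts 1/8 s, in which the tool goes at most 62.5 mm and 10.7 degrees, less where a joint would pass 70% of its speed; a pose out of reach is approached as far as the arm can. A call with a gripper value outside its range is refused whole. OPENING is the closure in counts, from 0 (fully open) to 255 (shut), set as the call begins (- or left out, the last holds). The fingers move at their own pace and stop on an object; FORCE is the grip in N (left out, the last holds). Time passes only in rows, so rows that repeat a pose let the fingers close. It gives the time, the measured TCP pose, the force and the opening at its end, in the units of the state.
- r.state(): the state, without advancing time (a new reading comes with each control period).
- snapshot(name): name is "scene" or "top" or "wrist"; returns the picture (384x512x3 uint8, red, green, blue); there is no depth.
- camera_model(name): a dict with "mtx" (3x3 intrinsics, pixels), "k1" (the pictures are not rectified: a ray, as slopes to the right and down, at radius r is drawn at 1 + k1 r^2 times it, then the intrinsics apply), "R" (3x3) and "t" (3): a world point X has camera coordinates R X + t. Camera axes: x right, y down, z forward; pixel columns grow to the right and rows downward; lengths in m; the calibration is good to about 2 mm. A picture is of the moment at which its call begins: read the wrist's pose just before it. camera_model takes no time and is no camera call; for the wrist camera it gives the pose at the moment of the call.
- r.finish_job(): hands the job in, once; it reports no verdict.
The state is a dict: "time": time; "joints": joint angles; "joint_velocities": joint speeds; "joint_torque": joint torques, N m; "position": TCP position; "eef_rot": TCP orientation; "force": force on the tool from outside, world axes, zero at the start; "wrist_torque": the same for the moment, N m; "finger_gap": finger opening in m.
Only numpy, scipy, OpenCV 4.12 (cv2) and the standard library are available. Lean on these libraries where they do the work, as an engineer would, in place of code of your own. Each camera call takes 0.05 s, during which the arm holds its last target.

## Task

Set up the counter display: take the wooden plank out of the sloping cradle under the lamp bar and lay it flat across the two white tubs, over the middle of both lids so that it bridges the gap between them. Then stand the small sample bottle upright on the middle of the plank. Leave the tubs where they are and do not disturb the other things on the counter.

Things in the scene. Friction and masses are not known exactly. Their poses are not given: they have to be found in the camera images.
- plank_mid (a point): Centre of the loose wooden plank, 50 mm wide (its x) x 300 long (y) x 12 thick (z), about 0.14 kg. At the start it lies in the cradle, tilted 38 degrees about its length: x runs up the slope, z is square to the upper face, which looks up and to the cradle's -x. Both long edges are free over the middle 180 of its length, with 40 of open space beneath.
- cradle: White steel stand, fixed, base 100 x 370 x 8 mm; origin at its underside below the plank's centre, x to the rear, y along the plank, z up. Two sloping arms 16 wide at y = +/-105, each with a lip at the low end no higher than the plank's upper face, hold the plank with its centre 95 above the counter. It comes out square to its face.
- lamp_bar (a point): Middle of the underside of the cradle's fixed lamp bar, 34 x 370 x 20 mm, 243 above the counter at cradle x = 26, above the plank's upper half along its whole length, on posts 14 square at cradle x = 35, y = +/-176. It is in the way of an upright gripper over the plank; a tool leaning with the plank's face (38 degrees, from the cradle's -x side and above) clears it.
- tub_a_lid (a point): Centre of the flat top of the right-hand (-y) one of two equal white tubs (about 0.9 kg, loose, upright, 86 mm across, flat lid 92 across, 100 tall, standing on a black mat 3 thick, so the lid tops are 103 above the counter). The two tubs stand 190 to 230 apart, centre to centre; z up.
- tub_b_lid (a point): Centre of the flat top of the left-hand (+y) one of two equal white tubs (about 0.9 kg, loose, upright, 86 mm across, flat lid 92 across, 100 tall, standing on a black mat 3 thick, so the lid tops are 103 above the counter). The two tubs stand 190 to 230 apart, centre to centre; z up.
- bottle_mid (a point): Centre (half-way up, 44 mm above its foot) of the small white sample bottle, upright, loose, about 0.11 kg: body 42 across up to 60 above the foot, then shoulder and cap 26 across, 88 tall in all. It stands in a row with the jar and the cup, in any of the three places; z up.
- jar: Bystander, squat round jar with a flat lid, 62 across, 48 tall (mm), loose; origin at the centre of its underside.
- cup: Bystander, open grey measuring cup, 56 across at the rim, 60 tall (mm), loose; origin at the centre of its underside.
- carton: Bystander, small plain carton 50 x 34 x 45 tall (mm), loose; origin at the centre of its underside.
- tall_left: Bystander, tall bottle, 72 across, 210 tall, at the left edge (mm), loose; origin at the centre of its underside.
- tall_right: Bystander, tall bottle, 72 across, 210 tall, at the right edge (mm), loose; origin at the centre of its underside.
- can: Bystander, metal can, 66 across, 110 tall, at the back (mm), loose; origin at the centre of its underside.
There are look-alikes about, which are no part of the job. What is shaped like the part that bears tub_b_lid but purple is not meant. Leave any orange look-alike of the part that bears bottle_mid alone.

How it is judged:
By the outcome, as a careful person would: the job done as asked, in the order asked, and still so for the second after the job is handed in, with the robot touching nothing.
It also fails if it takes over 69 s, if anything falls off the work surface, if the arm or the gripper's body presses on something with over 40 N, if the wrist force passes 120 N, or if a joint passes its speed limit or range.

## Working session

There is one attempt and no reset: what is moved stays moved. The work goes in short steps, Python scripts to look and compute and a shell command to move; the robot and the scene stay as the last step left them, time stands still between calls to the robot, and variables do not carry over. Pictures are saved under pics/ and viewed, and the job is handed in when it is done.

```bash
ls; mkdir -p pics
python3 - <<'E'
from bench import r, snapshot, camera_model
import cv2
s=r.state(); print({k:s[k] for k in('time','position','eef_rot','force','finger_gap')}, r.tcp_to_grasp)
for n in("scene","top","wrist"):
    m=camera_model(n); print(n,m)
    im=snapshot(n); cv2.imwrite(f"pics/{n}0.png",cv2.cvtColor(im,cv2.COLOR_RGB2BGR))
E
```

```text
pics
{'time': 0.0, 'position': array([0.28347777, 0.58422908, 0.23005433]), 'eef_rot': array([ 0.352742  ,  1.54225142, -0.35590844]), 'force': array([-0.25701964,  0.59604808, -0.69966972]), 'finger_gap': 0.0852211349977352} 0.0187
scene {'mtx': array([[434.65908064,   0.        , 254.64378774],
       [  0.        , 434.65908064, 191.84672005],
       [  0.        ,   0.        ,   1.        ]]), 'k1': 0.007046393383984938, 'R': array([[ 0.73243689,  0.68072079,  0.01246609],
       [ 0.58633067, -0.62135766, -0.51974129],
       [-0.3460528 ,  0.38798694, -0.85423275]]), 't': array([-0.45961991, -0.29053058,  1.72285192])}
top {'mtx': array([[454.41296691,   0.        , 266.0907776 ],
       [  0.        , 454.41296691, 193.23925719],
       [  0.        ,   0.        ,   1.        ]]), 'k1': -0.09697769066639651, 'R': array([[-0.00294345, -0.99993402, -0.01110361],
       [-0.99748658,  0.00372197, -0.07075782],
       [ 0.07079448,  0.01086743, -0.99743172]]), 't': array([0.01783011, 0.6352125 , 1.90400627])}
wrist {'mtx': array([[282.95039729,   0.        , 256.55264735],
       [  0.        , 282.95039729, 194.2700201 ],
       [  0.        ,   0.        ,   1.        ]]), 'k1': 0.00874345780718785, 'R': array([[ 0.43584564,  0.9000187 , -0.00221579],
       [ 0.85944044, -0.41546165,  0.29791567],
       [ 0.2672091 , -0.13174959, -0.95458962]]), 't': array([-0.64793475, -0.03910278,  0.38058061])}
```

View pics/scene0.png

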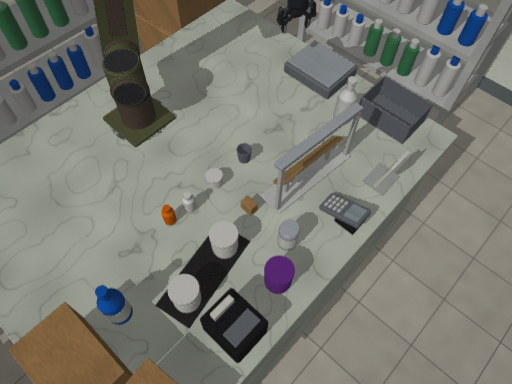

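View pics/top0.png

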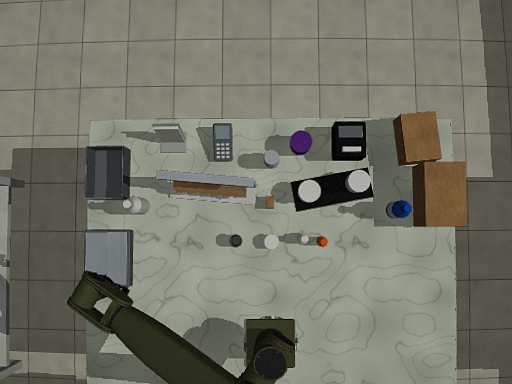

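View pics/wrist0.png

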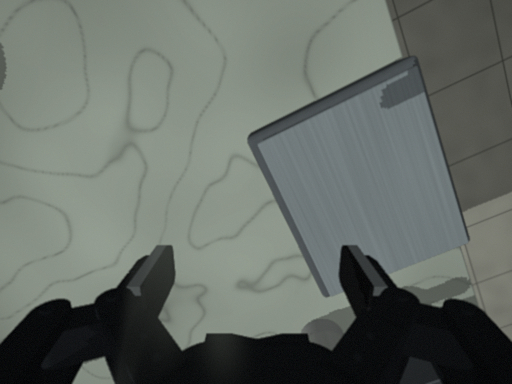

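Run:
```python
import cv2
t=cv2.imread('pics/top0.png'); s=cv2.imread('pics/scene0.png')
cv2.imwrite('pics/t_cr.png',cv2.resize(t[160:220,145:275],None,fx=6,fy=6,interpolation=cv2.INTER_CUBIC))
cv2.imwrite('pics/t_tb.png',cv2.resize(t[120:255,225:380],None,fx=5,fy=4.4,interpolation=cv2.INTER_CUBIC) if 0 else cv2.resize(t[130:250,225:380],None,fx=5,fy=5,interpolation=cv2.INTER_CUBIC))
cv2.imwrite('pics/s_cr.png',cv2.resize(s[95:215,230:370],None,fx=5,fy=5,interpolation=cv2.INTER_CUBIC))
cv2.imwrite('pics/s_tb.png',cv2.resize(s[160:330,150:300],None,fx=3.5,fy=3.5,interpolation=cv2.INTER_CUBIC))
```

```text
(no output)
```

View pics/t_cr.png

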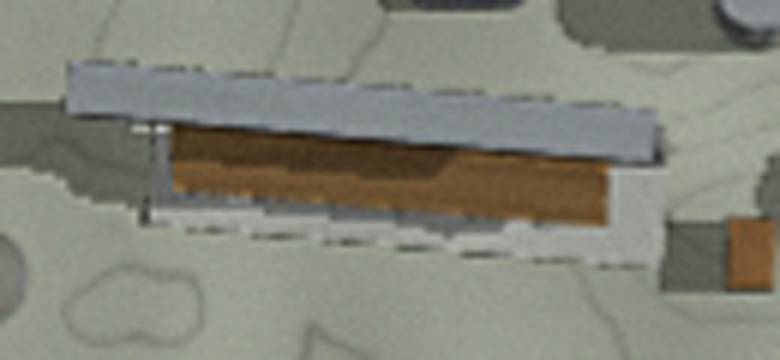

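View pics/t_tb.png

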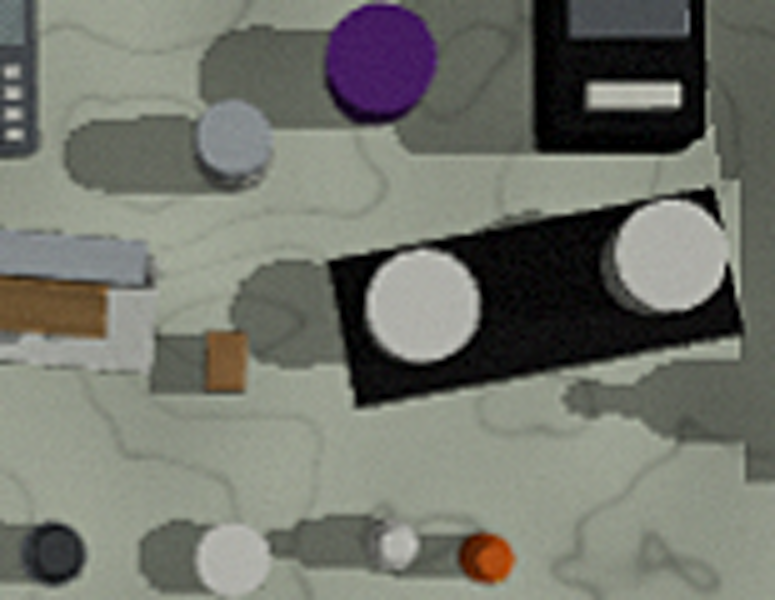

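View pics/s_cr.png

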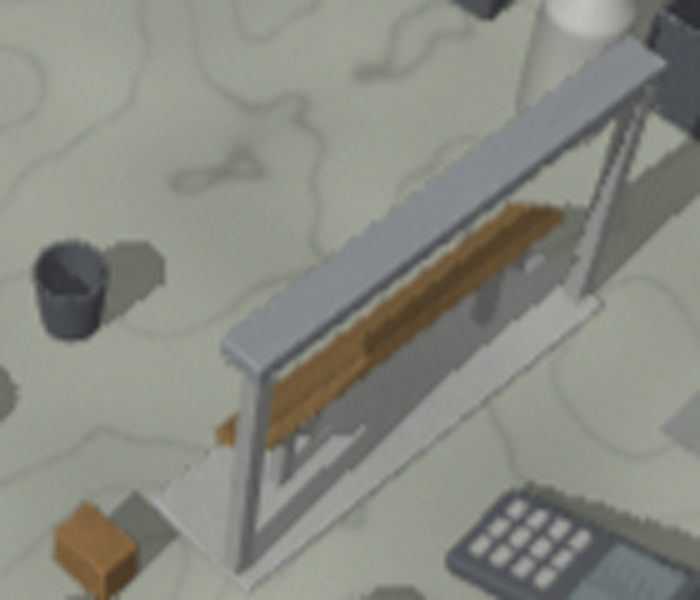

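View pics/s_tb.png

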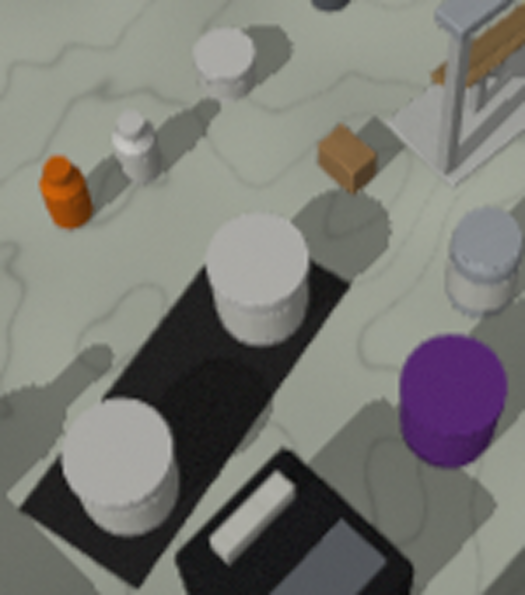

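```bash
cat > h.py <<'E'
import numpy as np, cv2
from scipy.spatial.transform import Rotation as Ro
from bench import r, snapshot, camera_model
def ray(m,uv):
    uv=np.asarray(uv,float).reshape(-1,2)
    K=m['mtx']; d=(uv-[K[0,2],K[1,2]])/[K[0,0],K[1,1]]
    x=d.copy()
    for _ in range(20): x=d/(1+m['k1']*(x**2).sum(1,keepdims=True))
    D=np.c_[x,np.ones(len(x))]@m['R']
    return -m['R'].T@m['t'], D
def onz(m,uv,z):
    c,D=ray(m,uv); return c+D*((z-c[2])/D[:,2])[:,None]
def proj(m,X):
    p=np.asarray(X,float).reshape(-1,3)@m['R'].T+m['t']; x=p[:,:2]/p[:,2:]
    x=x*(1+m['k1']*(x**2).sum(1,keepdims=True)); return x*[m['mtx'][0,0],m['mtx'][1,1]]+m['mtx'][:2,2]
def tri(ms,uvs):
    A=np.zeros((3,3));b=np.zeros(3)
    for m,uv in zip(ms,uvs):
        c,D=ray(m,uv); d=D[0]/np.linalg.norm(D[0]); P=np.eye(3)-np.outer(d,d); A+=P;b+=P@c
    return np.linalg.solve(A,b)
def snap(n,name):
    m=camera_model(n); im=snapshot(n); bgr=cv2.cvtColor(im,cv2.COLOR_RGB2BGR); cv2.imwrite(f'pics/{name}.png',bgr); return m,bgr
E
python3 - <<'E'
from h import *
np.set_printoptions(precision=4,suppress=True)
for n in('top','scene'):
    m=camera_model(n); im=cv2.imread(f'pics/{n}0.png'); hsv=cv2.cvtColor(im,cv2.COLOR_BGR2HSV)
    def blobs(mask,amin):
        N,l,s,c=cv2.connectedComponentsWithStats(mask.astype(np.uint8)); 
        for i in range(1,N):
            if s[i,4]>amin: yield l==i,s[i],c[i]
    print(n)
    b=(hsv[...,2]>165)&(hsv[...,1]<18)
    for k,s,c in blobs(b,25):
        if n=='top' and not(225<c[0]<390 and 120<c[1]<260): continue
        print('white',s,c,onz(m,c,.103)[0],onz(m,c,.088)[0],onz(m,c,.048)[0])
    w=(hsv[...,0]>8)&(hsv[...,0]<22)&(hsv[...,1]>100)
    for k,s,c in blobs(w,25):
        if not(100<c[0]<400 and 100<c[1]<260): continue
        cn=max(cv2.findContours(k.astype(np.uint8),0,2)[0],key=len)
        ap=cv2.approxPolyDP(cn,2,True)[:,0]
        print('wood',s,c,ap.tolist())
        if n=='top' and s[4]>300: print(onz(m,ap,.0843)) 
m=camera_model('top')
f=lambda x,y:(x/6+145-.42,y/6+160-.42)
bar=[f(68,62),f(655,110),f(66,115),f(655,162)]
print('bar',onz(m,bar,.263))
print('base',onz(m,[f(148,220),f(658,266)],.008))
print('planklow',onz(m,[f(173,192),f(607,224)],.0843))
E
```

```text
top
white [343 147  18   4  67] [351.5224 148.5522] [ 0.812 -0.336  0.103] [ 0.8145 -0.3387  0.088 ] [ 0.8213 -0.3459  0.048 ]
white [348 170  23  22 370] [359.1162 180.5054] [ 0.6802 -0.3647  0.103 ] [ 0.6817 -0.3676  0.088 ] [ 0.6856 -0.3755  0.048 ]
white [299 180  21  22 360] [309.0861 190.7194] [ 0.6392 -0.1599  0.103 ] [ 0.6403 -0.1612  0.088 ] [ 0.6434 -0.1645  0.048 ]
white [265 235  14  14 156] [271.2308 241.4679] [ 0.4343 -0.0053  0.103 ] [ 0.4338 -0.0053  0.088 ] [ 0.4324 -0.0053  0.048 ]
white [302 236   6   6  31] [304.5484 238.5806] [ 0.4455 -0.1399  0.103 ] [ 0.4451 -0.141   0.088 ] [ 0.4439 -0.1439  0.048 ]
wood [174 181  73  16 778] [209.3188 188.6941] [[174, 181], [174, 191], [245, 196], [246, 187]]
[[0.6831 0.396  0.0843]
 [0.6416 0.3955 0.0843]
 [0.6199 0.1017 0.0843]
 [0.6569 0.0976 0.0843]]
wood [266 196   8  12  87] [269.6092 202.0115] [[272, 196], [266, 197], [266, 207], [273, 207]]
wood [317 237  11  10  85] [322.1059 241.4118] [[319, 237], [317, 243], [324, 246], [327, 243], [326, 238]]
scene
white [349  77   7   6  28] [351.9643  79.75  ] [0.5349 0.6582 0.1
[... 763 characters left out ...]
[ 0.6611 -0.3559  0.048 ]
white [211 296  22  22 148] [221.1892 306.3514] [ 0.7973 -0.3239  0.103 ] [ 0.7936 -0.3213  0.088 ] [ 0.7836 -0.3144  0.048 ]
wood [283 136  59  49 564] [310.5018 157.7589] [[341, 137], [332, 136], [285, 172], [283, 184]]
wood [241 196  16  19 197] [248.6548 205.0863] [[247, 196], [241, 201], [241, 206], [251, 214], [256, 209], [256, 203]]
wood [161 204  16  21 231] [168.1732 214.6623] [[165, 204], [161, 211], [165, 223], [172, 224], [176, 219], [174, 212]]
bar [[0.7076 0.4267 0.263 ]
 [0.6755 0.0588 0.263 ]
 [0.6742 0.4274 0.263 ]
 [0.6432 0.0589 0.263 ]]
base [[0.6249 0.4323 0.008 ]
 [0.5908 0.0665 0.008 ]]
planklow [[0.6392 0.3979 0.0843]
 [0.6161 0.0986 0.0843]]
```

```bash
cat >> h.py <<'E'
def state():
    s=r.state(); return np.array(s['position']),Ro.from_rotvec(s['eef_rot']).as_matrix(),s
def pose(down,jaw):
    x=np.array(down,float);x/=np.linalg.norm(x);y=np.array(jaw,float);y-=x*(x@y);y/=np.linalg.norm(y)
    return np.c_[x,y,np.cross(x,y)]
def rel(P,R,p0=None,R0=None):
    if p0 is None: p0,R0,_=state()
    return np.round((R0.T@(np.array(P)-p0))*1000,1), np.round(np.degrees(Ro.from_matrix(R0.T@R).as_rotvec()),2)
th=np.radians(-4.9); C=np.array([.650,.246,.095])
cx=np.array([np.cos(th),np.sin(th),0]); s38,c38=np.sin(np.radians(38)),np.cos(np.radians(38))
nrm=-s38*cx+c38*np.array([0,0,1]); up=c38*cx+s38*np.array([0,0,1])
E
python3 - <<'E'
from h import *
np.set_printoptions(precision=4,suppress=True)
p,R,s=state(); print(R)
for sg in(1,-1):
    Rt=pose(-nrm,sg*up)
    for back in(.15,):
        print(sg,rel(C+nrm*back,Rt))
m=camera_model('wrist'); print('cam in tool',R.T@(-m['R'].T@m['t']-p), (m['R']@R).T)
E
```

```text
[[-0.0008  0.4366  0.8997]
 [-0.0014  0.8997 -0.4366]
 [-1.     -0.0017 -0.0001]]
1 (array([  17.4, -177.5,  391.2]), array([ 66.36, -22.8 ,  33.31]))
-1 (array([  17.4, -177.5,  391.2]), array([-106.28,  -36.7 ,  -25.11]))
cam in tool [-0.1433 -0.001  -0.0766] [[ 0.0003 -0.2981  0.9545]
 [ 1.      0.0009 -0.    ]
 [-0.0008  0.9545  0.2981]]
```

```bash
python3 -m creep '[[[2,-22,49,8,-3,4],[4,-45,98,17,-6,8],[7,-67,147,25,-8,12],[9,-89,196,33,-11,17],[11,-111,245,41,-14,21],[13,-133,293,50,-17,25],[15,-155,342,58,-20,29],[17.4,-177.5,391.2,66.36,-22.8,33.31],[17.4,-177.5,391.2,66.36,-22.8,33.31],[17.4,-177.5,391.2,66.36,-22.8,33.31]]]' 0 60
python3 - <<'E'
from h import *
np.set_printoptions(precision=4,suppress=True)
p,R,s=state(); print(p,C+nrm*.15,rel(C+nrm*.15,pose(-nrm,up)),s['joints'])
m,b=snap('wrist','w1')
u=[C+a*up*.025+nrm*.006+np.array([-cx[1],cx[0],0])*c*.15 for a in(-1,1) for c in(-1,1)]
print(proj(m,u))
E
```

```text
time: 1.4
position: [0.5581, 0.2544, 0.2138]
eef_rot: [1.491, 0.65, -0.773]
force: [0.2, 0.6, 0.4]
finger_gap: 0.0854
[0.5581 0.2544 0.2138] [0.558  0.2539 0.2132] (array([ 0.5, -0.4,  0.5]), array([-0.03, -0.08, -0.01])) [ 0.4905 -0.2199  2.1119 -0.5196  0.7386  0.8734]
[[235.5267 301.9835]
 [228.2248  18.8739]
 [276.9292 301.9902]
 [284.2779  18.9055]]
```

View pics/w1.png

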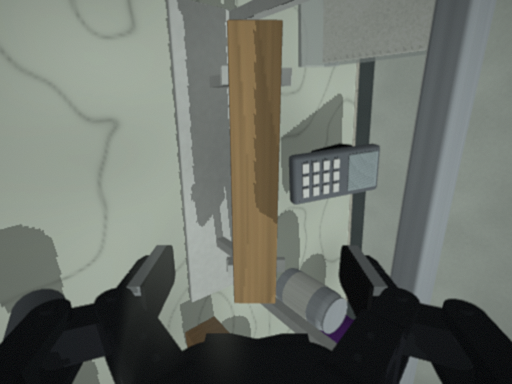

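Run:
```python
from h import *
np.set_printoptions(precision=4,suppress=True)
m=camera_model('wrist'); b=cv2.imread('pics/w1.png'); h=cv2.cvtColor(b,cv2.COLOR_BGR2HSV)
w=((h[...,0]>6)&(h[...,0]<24)&(h[...,1]>95)).astype(np.uint8)
N,l,s,c=cv2.connectedComponentsWithStats(w); i=1+np.argmax(s[1:,4]); k=l==i
print(s[i])
L=[];Rr=[]
for v in list(range(30,60))+list(range(95,225))+list(range(270,295)):
    q=np.flatnonzero(k[v]); L.append((q[0]-.5,v));Rr.append((q[-1]+.5,v))
pc=C+nrm*.006
def onpl(uv):
    c0,D=ray(m,uv); return c0+D*((nrm@(pc-c0))/(D@nrm))[:,None]
yy=np.array([-cx[1],cx[0],0])
for E_ in(L,Rr):
    X=onpl(E_)-pc; f=np.polyfit(X@yy,X@up,1); print('edge u at mid',f[1],'slope deg',np.degrees(np.arctan(f[0])))
X=onpl([(255,s[i][1]-.5),(255,s[i][1]+s[i][3]-.5)])-pc; print('ends',X@yy)
```

```text
[  228    20    54   283 13159]
edge u at mid -0.025698797766864696 slope deg 0.07306009311166171
edge u at mid 0.022338324481597657 slope deg 0.018304685170505958
ends [ 0.1502 -0.1503]
```

```bash
python3 -m creep '[[[30,-1.5,0,0,0,0],[60,-1.5,0,0,0,0],[90,-1.5,0,0,0,0],[120,-1.5,0,0,0,0],[145,-1.5,0,0,0,0],[165,-1.5,0,0,0,0],[173.5,-1.5,0,0,0,0],[173.5,-1.5,0,0,0,0]]]' 0 60
python3 - <<'E'
from h import *
p,R,s=state(); print(rel(C-nrm*.023-.0012*up,pose(-nrm,up)),s['force'])
snap('wrist','w2'); snap('scene','s2')
E
```

```text
time: 2.45
position: [0.6634, 0.2461, 0.0762]
eef_rot: [1.49, 0.65, -0.773]
force: [-0.8, 1.4, -0.1]
finger_gap: 0.0852
(array([-0.1, -0.2,  1.3]), array([-0.  , -0.08, -0.01])) [-0.79603389  1.40328864 -0.05754909]
```

View pics/w2.png

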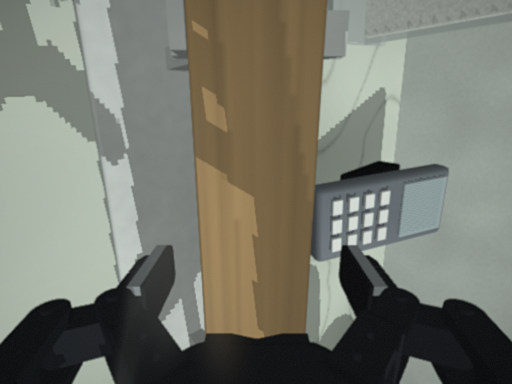

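View pics/s2.png

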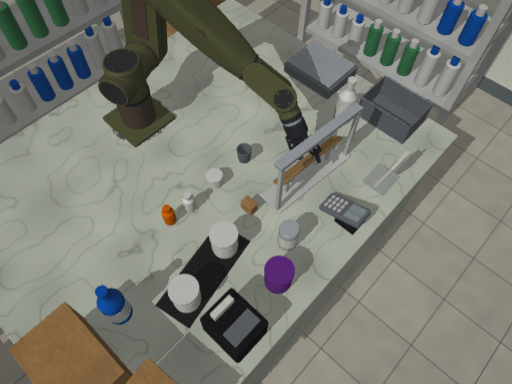

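```bash
python3 -m creep '[[[0,0,0,0,0,0],[0,0,0,0,0,0],[0,0,0,0,0,0],[0,0,0,0,0,0],[0,0,0,0,0,0],[0,0,0,0,0,0]]]' 255 70
```

```text
time: 3.3
position: [0.6634, 0.2457, 0.0773]
eef_rot: [1.491, 0.649, -0.773]
force: [-5.5, -0.2, 5.1]
finger_gap: 0.049
```

```bash
python3 -m creep '[[[-8,0,0,0,0,0],[-22,0,0,0,0,0],[-40,0,0,0,0,0],[-62,0,0,0,0,0],[-85,0,0,0,0,0],[-108,0,0,0,0,0],[-130,0,0,0,0,0],[-150,0,0,0,0,0],[-162,0,0,0,0,0],[-162,0,0,0,0,0]]]'
python3 - <<'E'
from h import *
np.set_printoptions(precision=4,suppress=True)
snap('wrist','w3')
A=np.array([.680,-.364]);B=np.array([.639,-.160]);M=np.r_[(A+B)/2,0];d=B-A;d/=np.linalg.norm(d)
ax=np.array([d[1],-d[0],0]); print(M,ax)
Rt=pose([0,0,-1],ax)
print('over tubs tcp z .25',rel(M+[0,0,.25],Rt)); print('mid (.56,0,.26)',rel([.56,.0,.26],pose([0,0,-1],[1,.03,0])))
print(r.state()['force'])
E
```

```text
time: 4.55
position: [0.564, 0.2541, 0.2052]
eef_rot: [1.492, 0.649, -0.771]
force: [0.7, -0.2, -0.6]
finger_gap: 0.049
[ 0.6595 -0.262   0.    ] [0.9804 0.197  0.    ]
over tubs tcp z .25 (array([ 49. , 138.3, 505.8]), array([-15.68,   5.3 , -37.82]))
mid (.56,0,.26) (array([-33.4,  48.5, 253.2]), array([ -6.39,   2.1 , -38.03]))
[-0.2509  0.1483 -0.834 ]
```

View pics/w3.png

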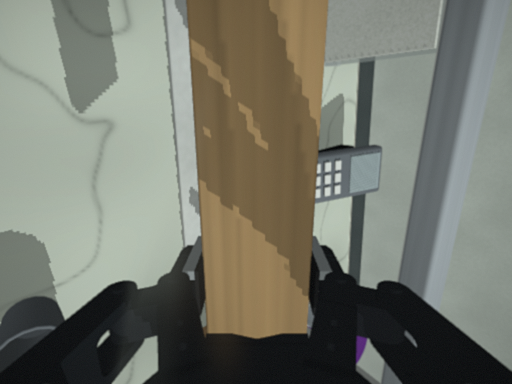

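```bash
python3 -m creep '[[[-6,2,12,0,0,0],[-13,5,36,0,0,-1],[-20,8,66,-1,0,-4],[-27,11,98,-2,0,-9],[-34,14,132,-3,1,-15],[-41,18,166,-4,1,-21],[-47,21,200,-5,2,-27],[-52,24,230,-6,2,-33],[-52,25,250,-6.4,2.1,-38],[-52,25,255,-6.4,2.1,-38],[-52,25,255,-6.4,2.1,-38]]]'
python3 - <<'E'
from h import *
np.set_printoptions(precision=4,suppress=True)
m,b=snap('top','t4'); snap('wrist','w4')
A=np.array([.680,-.364]);B=np.array([.639,-.160]);M=np.r_[(A+B)/2,0];d=B-A;d/=np.linalg.norm(d)
ax=np.array([d[1],-d[0],0]);Rt=pose([0,0,-1],ax)
print('over tubs tcp z .2',rel(M+[0,0,.20],Rt))
E
```

```text
time: 5.98
position: [0.5296, 0.0005, 0.2593]
eef_rot: [1.188, 1.223, -1.188]
force: [-0.1, 1.3, -0.7]
finger_gap: 0.049
over tubs tcp z .2 (array([ 59.6, 121.9, 267.1]), array([-9.62,  0.  , -0.01]))
```

View pics/w4.png

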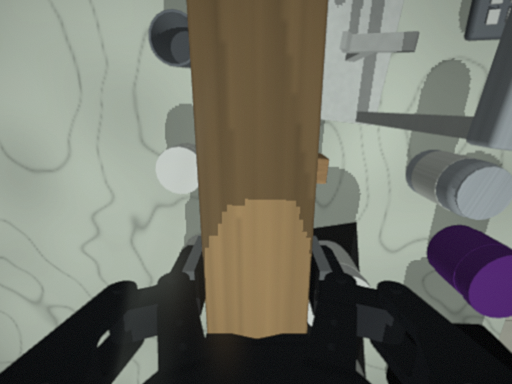

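```bash
python3 -m creep '[[[2,6,12,0,0,0],[6,18,38,-1,0,0],[12,32,70,-2,0,0],[20,48,105,-4,0,0],[29,64,140,-5,0,0],[38,80,175,-6,0,0],[46,96,210,-8,0,0],[54,110,240,-9,0,0],[60,119,260,-9.6,0,0],[60,122,267,-9.6,0,0],[60,122,267,-9.6,0,0],[60,122,267,-9.6,0,0]]]'
python3 - <<'E'
from h import *
np.set_printoptions(precision=4,suppress=True)
m,b=snap('top','t5'); snap('wrist','w5');snap('scene','s5')
A=np.array([.680,-.364]);B=np.array([.639,-.160]);M=np.r_[(A+B)/2,0];d=B-A;d/=np.linalg.norm(d)
ax=np.array([d[1],-d[0],0]);Rt=pose([0,0,-1],ax)
print('err',rel(M+[0,0,.20],Rt),r.state()['force'])
for n in('t5','s5'):
    i=cv2.imread(f'pics/{n}.png'); x,y=(225,120) if n=='t5' else (130,180)
    cv2.imwrite(f'pics/{n}c.png',cv2.resize(i[y:y+140,x:x+180],None,fx=4,fy=4,interpolation=cv2.INTER_CUBIC))
E
```

```text
time: 7.58
position: [0.66, -0.2618, 0.2006]
eef_rot: [1.062, 1.296, -1.062]
force: [-0.3, -0.3, -1.6]
finger_gap: 0.049
err (array([ 0.6, -0.5,  0.1]), array([-0.01,  0.04, -0.03])) [ 0.3373  0.3092 -1.5002]
```

View pics/t5c.png

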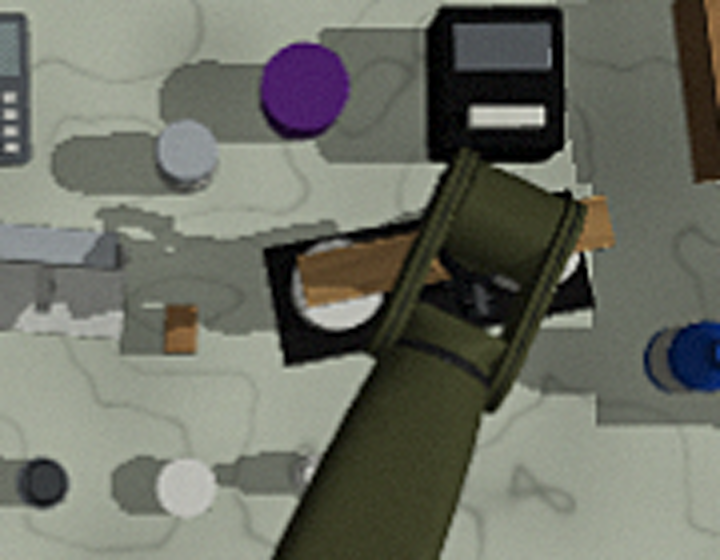

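View pics/w5.png

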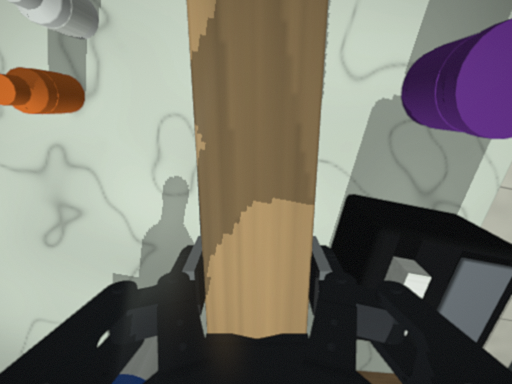

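View pics/s5c.png

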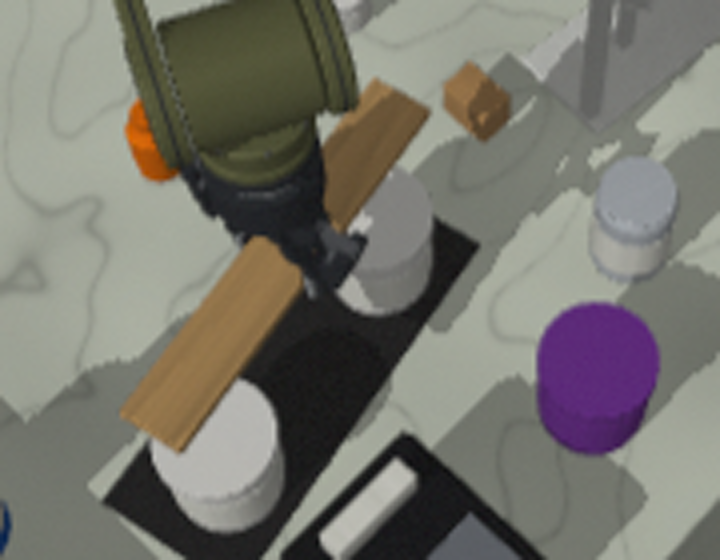

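```bash
python3 -m creep '[[[12,-0.5,0,0,0,0],[35,-0.5,0,0,0,0],[60,-0.5,0,0,0,0],[80,-0.5,0,0,0,0],[95,-0.5,0,0,0,0],[103,-0.5,0,0,0,0],[106,-0.5,0,0,0,0],[108,-0.5,0,0,0,0],[108,-0.5,0,0,0,0],[108,-0.5,0,0,0,0]]]'
python3 -m creep '[[[1,0,0,0,0,0],[2,0,0,0,0,0],[3,0,0,0,0,0],[3,0,0,0,0,0]]]'
python3 - <<'E'
from h import *
snap('wrist','w6');b=snap('scene','s6')[1]
cv2.imwrite('pics/s6c.png',cv2.resize(b[180:320,130:310],None,fx=4,fy=4,interpolation=cv2.INTER_CUBIC))
E
```

```text
time: 8.98
position: [0.6598, -0.2628, 0.0927]
eef_rot: [1.062, 1.295, -1.062]
force: [-0.3, -0.5, -1.5]
finger_gap: 0.0489
time: 9.48
position: [0.6594, -0.2626, 0.0888]
eef_rot: [1.062, 1.296, -1.063]
force: [0.2, 0.4, -0.7]
finger_gap: 0.0489
```

View pics/s6c.png

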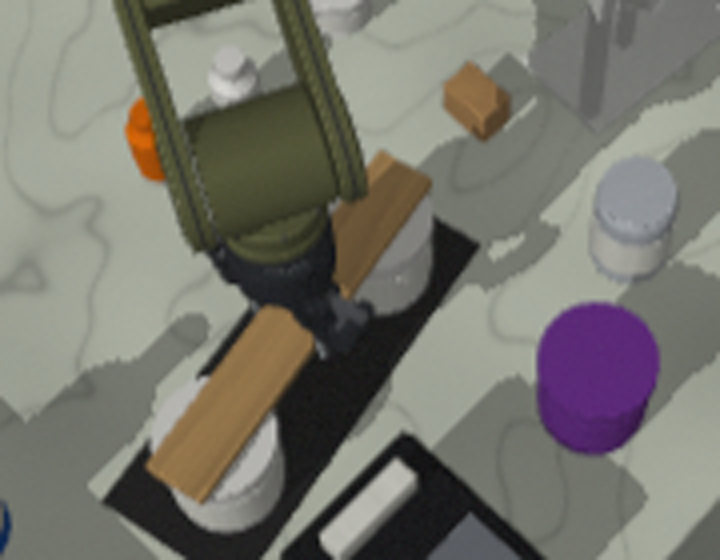

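```bash
python3 -m creep '[[[0.5,0,0,0,0,0],[1,0,0,0,0,0],[1,0,0,0,0,0]]]'; python3 -m creep '[[[0.5,0,0,0,0,0],[1,0,0,0,0,0],[1,0,0,0,0,0]]]'; python3 -m creep '[[[0.5,0,0,0,0,0],[1,0,0,0,0,0],[1,0,0,0,0,0]]]'
```

```text
time: 9.95
position: [0.6594, -0.2627, 0.0879]
eef_rot: [1.062, 1.296, -1.063]
force: [0.8, -1.1, -0.4]
finger_gap: 0.0487
time: 10.32
position: [0.6594, -0.2627, 0.087]
eef_rot: [1.062, 1.296, -1.063]
force: [-0.0, 0.2, -0.9]
finger_gap: 0.0487
time: 10.7
position: [0.6595, -0.2627, 0.0862]
eef_rot: [1.062, 1.296, -1.063]
force: [0.9, 0.9, -0.6]
finger_gap: 0.0488
```

```bash
python3 -m creep '[[[0.5,0,0,0,0,0],[1,0,0,0,0,0],[1,0,0,0,0,0]]]'; python3 -m creep '[[[0.5,0,0,0,0,0],[1,0,0,0,0,0],[1,0,0,0,0,0]]]'
python3 - <<'E'
from h import *
import time
print(np.mean([r.state()['force'] for _ in range(5)],0))
m,b=snap('top','t7')
cv2.imwrite('pics/t7c.png',cv2.resize(b[120:260,225:405],None,fx=4,fy=4,interpolation=cv2.INTER_CUBIC))
E
```

```text
time: 11.08
position: [0.6596, -0.2628, 0.0862]
eef_rot: [1.062, 1.296, -1.063]
force: [-4.5, 0.8, 4.3]
finger_gap: 0.0488
time: 11.45
position: [0.6596, -0.2628, 0.0861]
eef_rot: [1.062, 1.296, -1.063]
force: [-5.4, 1.7, 9.4]
finger_gap: 0.0488
[-5.36255398  1.65827501  9.4173709 ]
```

View pics/t7c.png

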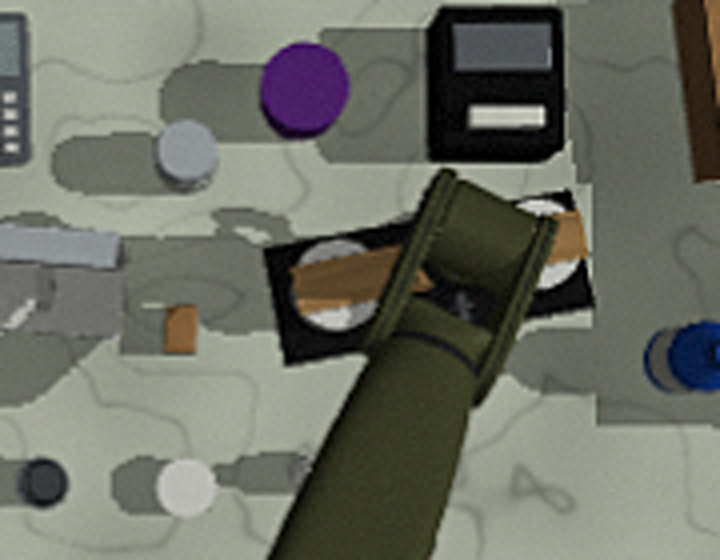

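```bash
python3 -m creep '[[[-1.5,0,0,0,0,0],[-1.5,0,0,0,0,0]]]'; python3 -m creep '[[[0,0,0,0,0,0],[0,0,0,0,0,0],[0,0,0,0,0,0],[0,0,0,0,0,0],[0,0,0,0,0,0]]]' 0;  python3 -m creep '[[[-10,0,0,0,0,0],[-35,0,0,0,0,0],[-70,0,0,0,0,0],[-110,0,0,0,0,0],[-140,0,0,0,0,0],[-150,0,0,0,0,0],[-150,0,0,0,0,0]]]'
python3 - <<'E'
from h import *
np.set_printoptions(precision=4,suppress=True)
m,b=snap('wrist','w8'); snap('scene','s8')
print('bottle z .2',rel([.445,-.141,.2],pose([0,0,-1],[1,0,0])), rel([.445,-.06,.24],pose([0,0,-1],[1,0,0])))
E
```

```text
time: 11.75
position: [0.6597, -0.2628, 0.0862]
eef_rot: [1.062, 1.295, -1.062]
force: [-2.2, 0.4, 5.2]
finger_gap: 0.0488
time: 12.38
position: [0.6595, -0.2627, 0.0855]
eef_rot: [1.062, 1.296, -1.063]
force: [-0.2, 0.0, 0.3]
finger_gap: 0.0856
time: 13.25
position: [0.6597, -0.2627, 0.2362]
eef_rot: [1.062, 1.295, -1.062]
force: [0.1, 0.1, -0.8]
finger_gap: 0.0855
bottle z .2 (array([  34.2, -185.7, -160.8]), array([11.31, -0.07,  0.14])) (array([  -5.7, -169.9, -240.3]), array([11.31, -0.07,  0.14]))
```

View pics/w8.png

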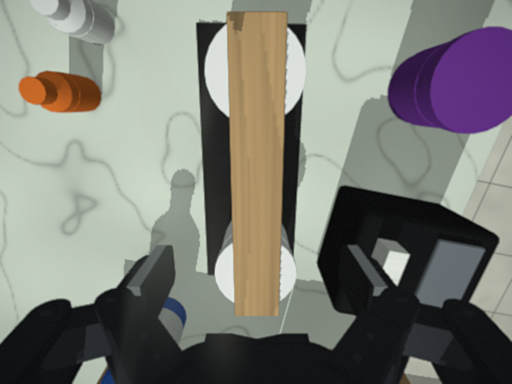

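View pics/s8.png

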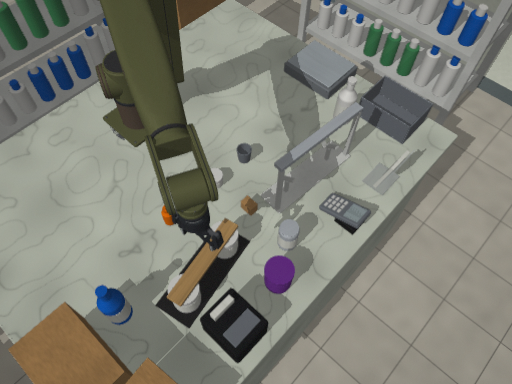

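```bash
cat > pl.py <<'E'
from h import *
def plank(m,b):
    h=cv2.cvtColor(b,cv2.COLOR_BGR2HSV)
    w=((h[...,0]>6)&(h[...,0]<24)&(h[...,1]>70)).astype(np.uint8)
    N,l,s,c=cv2.connectedComponentsWithStats(w); i=1+np.argmax(s[1:,4]); k=(l==i).astype(np.uint8)
    cn=max(cv2.findContours(k,0,2)[0],key=len); X=onz(m,cn[:,0],.115)[:,:2].astype(np.float32)
    rc=cv2.minAreaRect(X*1000); return rc, s[i]
E
python3 - <<'E'
from pl import *
m=camera_model('wrist'); b=cv2.imread('pics/w8.png'); print(plank(m,b))
h=cv2.cvtColor(b,cv2.COLOR_BGR2HSV); g=((h[...,2]>195)&(h[...,1]<25)).astype(np.uint8)
N,l,s,c=cv2.connectedComponentsWithStats(g)
for i in range(1,N):
    if s[i,4]>150: print(s[i],c[i])
for box in((205,305),):
    print(onz(m,[(205,66),(305,66),(215,271),(297,271)],.103))
E
python3 -m creep '[[[-4,-25,-20,2,0,0],[-8,-55,-55,4,0,0],[-8,-85,-90,6,0,0],[-8,-115,-125,8,0,0],[-8,-145,-160,10,0,0],[-8,-165,-190,11.3,0,0],[-6,-180,-185,11.3,0,0],[-4,-185.7,-161,11.3,0,0],[-4,-185.7,-161,11.3,0,0],[-4,-185.7,-161,11.3,0,0]]]'
python3 - <<'E'
from h import *
snap('wrist','w9')
E
```

```text
(((657.3977661132812, -262.331298828125), (50.965003967285156, 294.86480712890625), 11.34600830078125), array([  227,    12,    61,   304, 15973], dtype=int32))
[ 31   0  26  15 305] [44.3147541   5.75409836]
[    1     0   231   228 19065] [131.67794388 102.19575138]
[ 285    0  106  167 8185] [326.43628589  85.46560782]
[ 335    0   72   77 3580] [367.92905028  39.62793296]
[ 48  18  32  15 283] [64.2614841  25.01766784]
[ 205   26   24   90 1458] [218.02331962  70.62620027]
[  31   32   38   44 1212] [50.94141914 54.14768977]
[  7  77  15  35 264] [14.84469697 99.21969697]
[ 164  115   37   67 1656] [182.62862319 146.35990338]
[466 126  35  50 754] [481.32095491 146.38196286]
[    0   146   150   171 14715] [ 63.82915392 235.44519198]
[ 445  152   30   62 1078] [460.96011132 184.34508349]
[ 295  157   46   94 2777] [314.83183291 200.25207058]
[190 169  17 104 857] [199.54259043 222.32322054]
[  0 195   4  56 173] [  1.14450867 220.6416185 ]
[ 280  243   41   57 1163] [295.86930353 268.04901118]
[215 244  19  58 759] [225.38735178 272.60737813]
[384 251  25  33 483] [395.18219462 264.70393375]
[  0 269  13  39 280] [  4.43571429 290.79285714]
[[ 0.59113381 -0.16431455  0.103     ]
 [ 0.67812471 -0.14686098  0.103     ]
 [ 0.63189694 -0.36843962  0.103     ]
 [ 0.72082383 -0.35044621  0.103     ]]
time: 14.6
position: [0.4457, -0.1414, 0.2387]
eef_rot: [1.209, 1.21, -1.21]
force: [0.2, -0.3, 0.6]
finger_gap: 0.0853
```

View pics/w9.png

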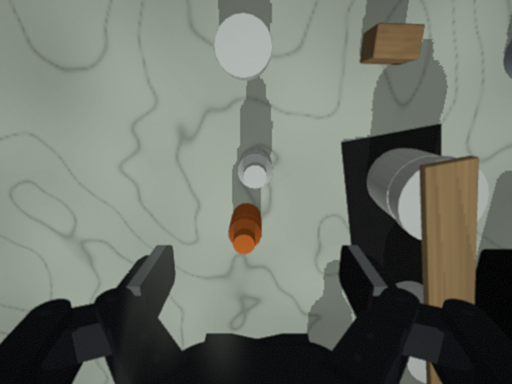

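Run:
```python
from h import *
np.set_printoptions(precision=4,suppress=True)
m=camera_model('wrist'); b=cv2.imread('pics/w9.png')
h=cv2.cvtColor(b,cv2.COLOR_BGR2HSV)
cv2.imwrite('pics/w9c.png',cv2.resize(b[120:280,190:320],None,fx=5,fy=3.7,interpolation=cv2.INTER_NEAREST) if 0 else cv2.resize(b[135:265,200:310],None,fx=4.5,fy=4.5,interpolation=cv2.INTER_CUBIC))
print('proj bottle cap',proj(m,[[.445,-.141,.088],[.445,-.141,.0]]))
print(onz(m,[(255,175),(243,243)],.088))
```

```text
proj bottle cap [[256.7245 179.3962]
 [256.7403 163.4723]]
[[ 0.4432 -0.1362  0.088 ]
 [ 0.4293 -0.2165  0.088 ]]
```

View pics/w9c.png

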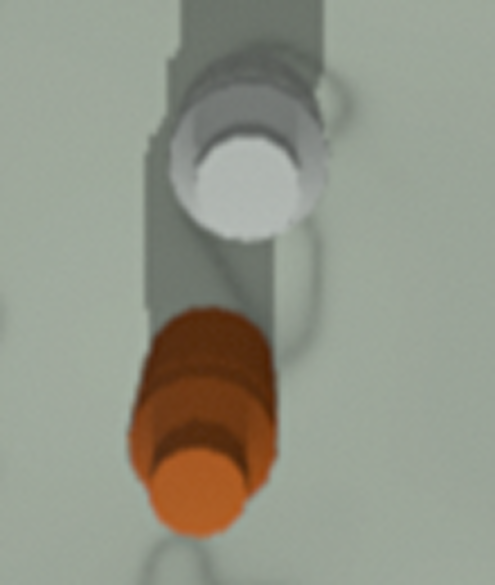

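```bash
python3 -m creep '[[[10,-2.2,-1.9,0,0,0],[40,-2.2,-1.9,0,0,0],[80,-2.2,-1.9,0,0,0],[115,-2.2,-1.9,0,0,0],[140,-2.2,-1.9,0,0,0],[165,-2.2,-1.9,0,0,0],[185,-2.2,-1.9,0,0,0],[203,-2.2,-1.9,0,0,0],[215,-2.2,-1.9,0,0,0],[218,-2.2,-1.9,0,0,0],[218,-2.2,-1.9,0,0,0]]]'
python3 - <<'E'
from h import *
snap('wrist','w10');b=snap('scene','s10')[1]
E
```

```text
time: 16.02
position: [0.4438, -0.1394, 0.0217]
eef_rot: [1.209, 1.209, -1.209]
force: [1.0, 1.0, 0.8]
finger_gap: 0.0853
```

View pics/w10.png

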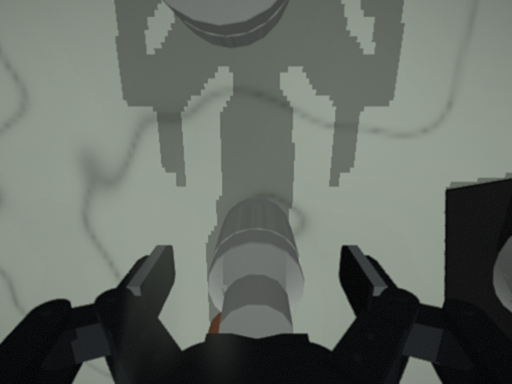

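Run:
```python
from h import *
m=camera_model('wrist')
a=np.linspace(0,2*np.pi,8,endpoint=False)
for z in(0,.06):
  print(z,np.round(proj(m,[[.4435+.021*np.cos(t),-.1395+.021*np.sin(t),z] for t in a])).tolist())
```

```text
0 [[290.0, 230.0], [281.0, 208.0], [257.0, 198.0], [233.0, 208.0], [224.0, 229.0], [234.0, 250.0], [257.0, 259.0], [279.0, 250.0]]
0.06 [[305.0, 287.0], [292.0, 257.0], [257.0, 244.0], [222.0, 257.0], [209.0, 287.0], [224.0, 315.0], [257.0, 327.0], [290.0, 315.0]]
```

```bash
python3 -m creep '[[[0,0,0,0,0,0],[0,0,0,0,0,0],[0,0,0,0,0,0],[0,0,0,0,0,0],[0,0,0,0,0,0],[0,0,0,0,0,0]]]' 255 45; python3 -m creep '[[[-5,0,0,0,0,0],[-18,0,0,0,0,0],[-40,0,0,0,0,0],[-70,0,0,0,0,0],[-100,0,0,0,0,0],[-130,0,0,0,0,0],[-155,0,0,0,0,0],[-170,0,0,0,0,0],[-170,0,0,0,0,0],[-170,0,0,0,0,0]]]'
python3 - <<'E'
from h import *
snap('wrist','w11');print(rel([.6585,-.2615,.2],pose([0,0,-1],[.9804,.197,0])))
p,R,s=state();print(s['force'])
E
```

```text
time: 16.88
position: [0.4439, -0.1396, 0.022]
eef_rot: [1.209, 1.208, -1.209]
force: [-1.1, 0.3, 5.0]
finger_gap: 0.0408
time: 18.12
position: [0.4429, -0.139, 0.1902]
eef_rot: [1.209, 1.211, -1.21]
force: [0.1, 0.4, -2.1]
finger_gap: 0.041
(array([-10.7, 215.6, 122.6]), array([-11.35,  -0.06,   0.13]))
[ 0.07655832 -0.42447798 -1.6433206 ]
```

View pics/w11.png

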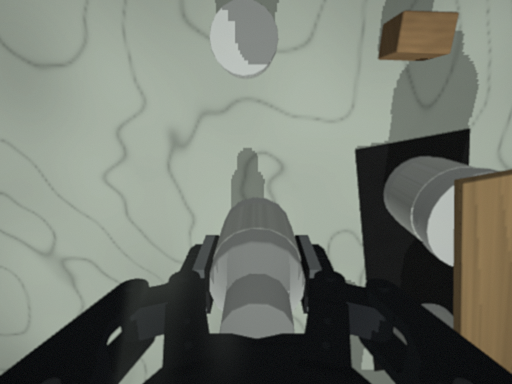

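```bash
python3 -m creep '[[[-2,6,4,0,0,0],[-5,22,13,-1,0,0],[-8,48,27,-2,0,0],[-10,78,44,-4,0,0],[-10.7,108,62,-6,0,0],[-10.7,138,79,-8,0,0],[-10.7,168,96,-9.5,0,0],[-10.7,195,111,-11,0,0],[-10.7,210,120,-11.35,0,0],[-10.7,215.6,123,-11.35,0,0],[-10.7,215.6,123,-11.35,0,0],[-10.7,215.6,123,-11.35,0,0]]]'
python3 -m creep '[[[6,0,0,0,0,0],[20,0,0,0,0,0],[36,0,0,0,0,0],[48,0,0,0,0,0],[54,0,0,0,0,0],[57,0,0,0,0,0],[57,0,0,0,0,0]]]'
python3 - <<'E'
from h import *
b=snap('wrist','w12')[1];print(rel([.6585,-.262,.137],pose([0,0,-1],[.9804,.197,0])))
s=snap('scene','s12')[1]
cv2.imwrite('pics/s12c.png',cv2.resize(s[180:320,130:310],None,fx=4,fy=4,interpolation=cv2.INTER_CUBIC))
E
```

```text
time: 19.68
position: [0.6588, -0.2619, 0.202]
eef_rot: [1.062, 1.297, -1.062]
force: [0.5, 0.5, -1.5]
finger_gap: 0.0413
time: 20.55
position: [0.6594, -0.2624, 0.1454]
eef_rot: [1.062, 1.296, -1.062]
force: [-0.4, 0.3, -1.2]
finger_gap: 0.0412
(array([ 8.8, -1. , -0.7]), array([-0.  ,  0.05, -0.04]))
```

View pics/w12.png

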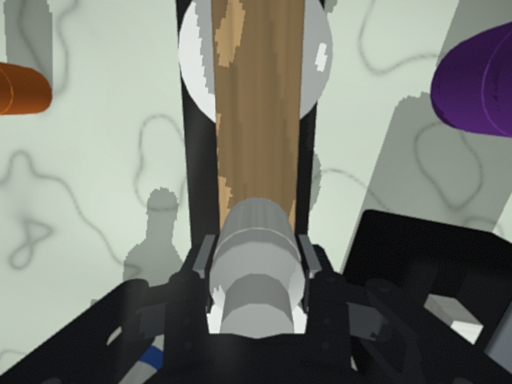

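View pics/s12c.png

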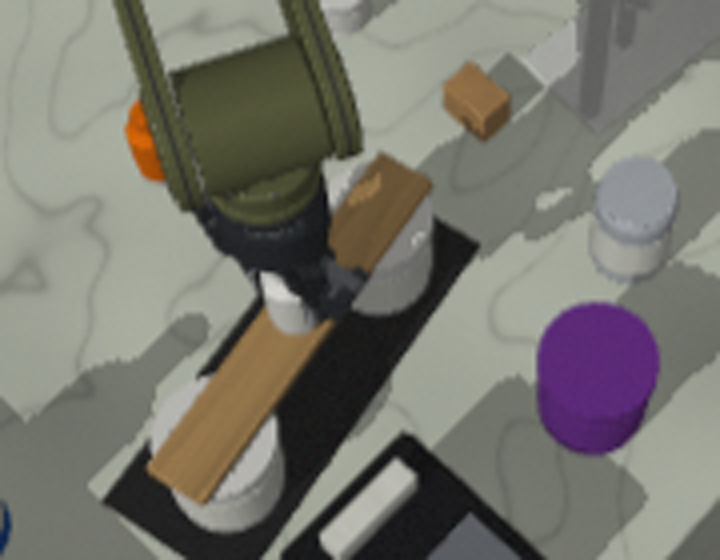

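Bottle upright over the plank's middle (wrist image: bottle about column 257, plank columns 215–302 further out). Now lowering in small steps.

```bash
python3 -m creep '[[[2,-0.5,-0.5,0,0,0],[4,-1,-0.7,0,0,0],[6,-1,-0.7,0,0,0],[6,-1,-0.7,0,0,0]]]'; python3 -m creep '[[[0.5,0,0,0,0,0],[1,0,0,0,0,0],[1,0,0,0,0,0]]]';  python3 -m creep '[[[0.5,0,0,0,0,0],[1,0,0,0,0,0],[1,0,0,0,0,0]]]'
```

```text
time: 21.15
position: [0.6579, -0.2617, 0.1388]
eef_rot: [1.062, 1.297, -1.062]
force: [-0.6, -0.8, -2.6]
finger_gap: 0.0411
time: 21.52
position: [0.6581, -0.2618, 0.1383]
eef_rot: [1.062, 1.296, -1.062]
force: [-0.0, 0.1, -1.1]
finger_gap: 0.0407
time: 21.9
position: [0.6581, -0.2618, 0.1371]
eef_rot: [1.062, 1.296, -1.062]
force: [-0.0, -1.2, -1.2]
finger_gap: 0.0409
```

```bash
python3 -m creep '[[[0.5,0,0,0,0,0],[1,0,0,0,0,0],[1,0,0,0,0,0]]]';  python3 -m creep '[[[0.5,0,0,0,0,0],[0.7,0,0,0,0,0],[0.7,0,0,0,0,0]]]'
```

```text
time: 22.28
position: [0.6582, -0.2618, 0.1371]
eef_rot: [1.062, 1.296, -1.062]
force: [-4.0, 2.1, 3.1]
finger_gap: 0.0408
time: 22.65
position: [0.6582, -0.2618, 0.137]
eef_rot: [1.061, 1.296, -1.062]
force: [-4.8, 1.6, 6.3]
finger_gap: 0.0409
```

```bash
python3 -m creep '[[[-1.2,0,0,0,0,0],[-1.2,0,0,0,0,0],[-1.2,0,0,0,0,0]]]'; python3 -m creep '[[[0,0,0,0,0,0],[0,0,0,0,0,0],[0,0,0,0,0,0],[0,0,0,0,0,0],[0,0,0,0,0,0]]]' 0;  python3 -m creep '[[[-5,0,0,0,0,0],[-20,0,0,0,0,0],[-45,0,0,0,0,0],[-75,0,0,0,0,0],[-105,0,0,0,0,0],[-130,0,0,0,0,0],[-145,0,0,0,0,0],[-150,0,0,0,0,0],[-150,0,0,0,0,0]]]'
python3 - <<'E'
from pl import *
m,b=snap('wrist','w13'); s=snap('scene','s13')[1]; print(plank(m,b))
cv2.imwrite('pics/s13c.png',cv2.resize(s[180:320,130:310],None,fx=4,fy=4,interpolation=cv2.INTER_CUBIC))
E
```

```text
time: 23.02
position: [0.6583, -0.2619, 0.1371]
eef_rot: [1.062, 1.296, -1.062]
force: [-1.8, 0.9, 4.0]
finger_gap: 0.0408
time: 23.65
position: [0.6581, -0.2618, 0.1367]
eef_rot: [1.062, 1.296, -1.062]
force: [0.4, -0.4, -0.2]
finger_gap: 0.0852
time: 24.78
position: [0.658, -0.2617, 0.2864]
eef_rot: [1.062, 1.297, -1.062]
force: [-0.1, -0.3, -0.1]
finger_gap: 0.0856
(((645.17822265625, -194.75607299804688), (51.92561340332031, 156.9127655029297), 11.399492263793945), array([ 233,   30,   52,  155, 6310], dtype=int32))
```

View pics/w13.png

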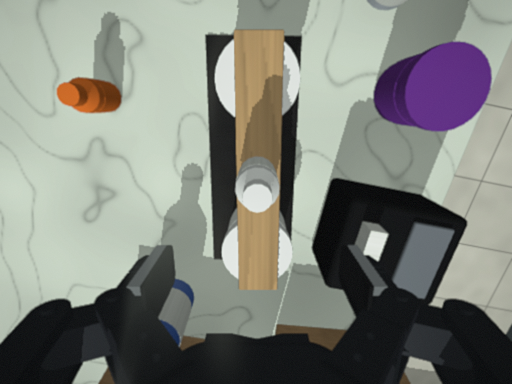

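View pics/s13c.png

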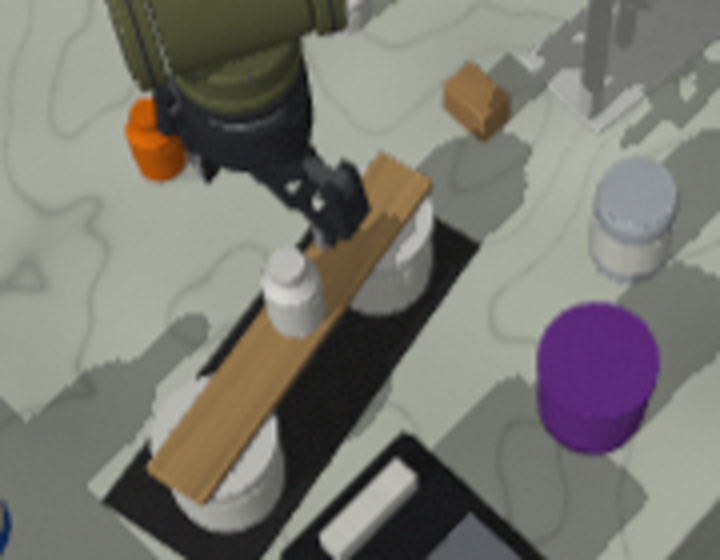

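```bash
python3 -m creep '[[[-10,-10,-30,0,0,0],[-15,-30,-80,0,0,0],[-15,-60,-130,0,0,0],[-15,-100,-180,0,0,0],[-15,-130,-230,0,0,0],[-15,-150,-270,0,0,0],[-15,-150,-290,0,0,0],[-15,-150,-290,0,0,0],[-15,-150,-290,0,0,0]]]'
python3 - <<'E'
from pl import *
np.set_printoptions(precision=4,suppress=True)
m,b=snap('top','t14'); ms,s=snap('scene','s14')
h=cv2.cvtColor(b[160:215,280:385],cv2.COLOR_BGR2HSV); w=((h[...,0]>6)&(h[...,0]<24)&(h[...,1]>70)).astype(np.uint8)
cn=np.vstack([c for c in cv2.findContours(w,0,2)[0] if len(c)>8])[:,0]+[280,160]
print(cv2.minAreaRect((onz(m,cn,.115)[:,:2]*1000).astype(np.float32)))
print('bottle pred px',proj(m,[[.6585,-.262,.203]]),proj(ms,[[.6585,-.262,.203]]))
cv2.imwrite('pics/t14c.png',cv2.resize(b[120:260,225:405],None,fx=4,fy=4,interpolation=cv2.INTER_CUBIC))
E
```

```text
time: 26.0
position: [0.4539, -0.0074, 0.301]
eef_rot: [1.061, 1.297, -1.063]
force: [-0.5, -1.0, 0.4]
finger_gap: 0.0852
((662.2825927734375, -261.73077392578125), (54.06965255737305, 302.38787841796875), 11.077653884887695)
bottle pred px [[337.6758 183.6369]] [[200.0716 246.322 ]]
```

View pics/t14c.png

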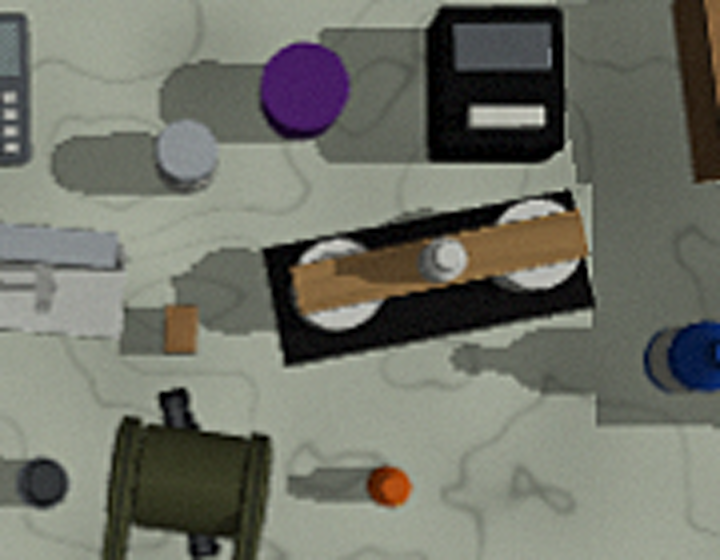

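View pics/s14.png

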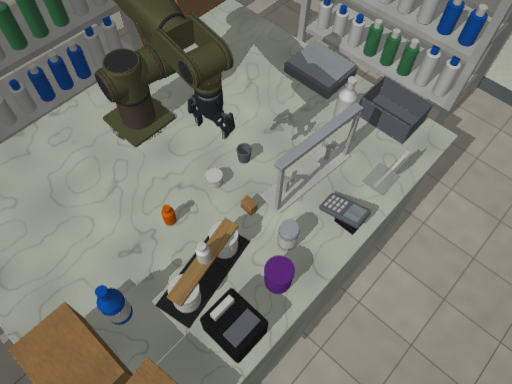

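```bash
python3 -c "
from bench import r
print(r.finish_job())"
```

```text
the job is handed in; nothing more can be done
None
```

The counter display is set up and the job is handed in. It took 26 s of the 69 s allowed. The hand-in gives no verdict, so this rests on my own last checks.

- **What I did:** I gripped the plank with the tool leaning at 38° and drew it out square to its face. I then laid it level across the two white tubs and stood the white sample bottle upright on its middle.
- **Plank:** The top camera put its centre at (0.662, -0.262) at 11.1°. The lids' midpoint measured before the move was (0.6595, -0.262) at 11.4°.
- **Bottle:** It stood upright within about 1.5 pixels (roughly 5 mm) of the expected place on the plank.
- **Surroundings:** By eye, the tubs, mat and all other items looked where they were, with the orange and purple look-alikes untouched. The arm ended clear of everything.
- **Forces:** The largest contact force I read was about 11 N, when setting the plank down.
- **Disagreement:** The wrist camera put the plank's centre at x = 0.657, about 5 mm from the top camera's 0.662. It also saw the tub lids about 5 mm off the other cameras.

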